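# Hook the mower deck's return spring onto its anchor post

## Robot

A 7-joint arm with a two-finger parallel gripper is mounted at the origin on the work surface. World frame = base frame: x ahead of the robot, y to its left, z up, the work surface at z = 0. Lengths are in mm, angles in rad, forces in N, time in s.
With the tool pointing down it reaches from about 400 to 925 mm from the base axis. Payload 4.1 kg.
Tool frame: the origin (TCP) lies on the centre line of the jaws, within the pads' length; the fingertips stand 8 mm ahead of it and the grasp point (between the pads) lies 11 mm behind it (robot.tcp_to_tips is the distance from the TCP to the fingertips, in mm); z points along the fingers, x is the direction in which the jaws open and shut, and the axes are right-handed (so a half turn about z gives the same grasp; the last joint's range is limited). The gripper opens to 85 mm and grips with 20 to 120 N. Pads are 22 mm wide; open, the fingers measure 114 mm over their backs; the gripper's body (76 mm by 85 mm) begins 54 mm behind the grasp point. The pads swing forward as they close: fully open they stand 13 mm farther back than shut.
Start: joints at [-1.228, 0.398, 0.045, 1.537, -0.019, 1.207, -0.051], TCP at [277.903, 587.633, 239.347] pointing down, gripper open.
Joint ranges: [-2.82, 2.82], [-0.49, 2.23], [-1.37, 1.46], [0, 2.46], [-1.36, 4.5], [0.23, 2], [-2.94, 2.94]. Speed limits (rad/s): [2.57, 2.57, 3.14, 3.14, 3.14, 3.14, 3.14].

## Interface

Orientations are given as [roll, pitch, yaw] about the fixed x, y, z axes, in that order (R = Rz(yaw) Ry(pitch) Rx(roll)).
In Python, from cell import robot gives the robot as it stands. The module is installed in compiled form; this text tells all that it offers.
- The arm moves only by the tool drive_tool, never from a script. Its argument "motion" is text: rows parted by semicolons, each of 7 numbers parted by spaces: the turn, a rotation vector about the world's x, y, z in degrees, then the shift along the world's x, y, z in m, then the finger opening in m, from 0 to 0.0854. In form: rx ry rz tx ty tz gripper; .... A call has exactly 10 rows; each row is the pose to reach, as a shift and turn from the pose commanded when the call began; what a row does not reach only later rows make up. A row lasts 1/8 s, in which the tool goes at most 62.5 mm and 10.7 degrees, less where a joint would pass 70% of its speed; a pose out of reach is approached as far as the arm can. A call with a gripper value outside its range is refused whole. The fingers move at their own pace and stop on an object; "squeeze" is the grip in N (left out, the last holds). Time passes only in rows, so rows that repeat a pose let the fingers close, or fill a call up. It gives the time, the measured TCP pose, the force and the opening at its end, in the units of the state.
- robot.state(): the state, without advancing time (a new reading comes with each control period).
- robot.capture(name): name is "scene" or "side" or "wrist"; returns the picture (480x640x3 uint8, red, green, blue); there is no depth.
- robot.camera_info(name): a dict with "fov_y" (degrees; the focal length in pixels is half the picture's height over the tangent of half this angle, whatever the lens; pixels are square), "cx", "cy" (the principal point, pixels), "position" and "orientation" of the camera in the world; the wrist camera has in their place "T_tool_cam" (4x4, takes a point from camera to tool coordinates, whose origin is the TCP and whose axes are the tool frame's). Camera axes: x right, y up, looking along -z (the intrinsics and any distortion apply to the point x, -y, -z); pixel columns grow to the right and rows downward; lengths in mm; the calibration is good to about 2 mm. A picture is of the moment at which its call begins: read the wrist's pose just before it. camera_info takes no time and is no camera call.
- robot.finish_job(): hands the job in, once; it reports no verdict.
The state is a dict: "time_s": time; "joints": joint angles; "qvel": joint speeds; "tau": joint torques, N m; "ee_pos": TCP position; "tcp_rot": TCP orientation; "wrist_force": force on the tool from outside, world axes, zero at the start; "ft_torque": the same for the moment, N m; "finger_gap": opening from 0.0 (shut) to 1.0 (fully open).
Only numpy, scipy, OpenCV 4.12 (cv2) and the standard library are available. Lean on these libraries where they do the work, as an engineer would, in place of code of your own. Each camera call takes 0.05 s, during which the arm holds its last target. There are 200 camera calls.

## Task

Take the orange-handled spring puller out of its stand, put its tip into the brass ring at the free end of the mower deck's spring, and stretch the spring until its brass fork catches behind the red anchor post (not the black one). Do not touch the hook end with the fingers. Then lift the puller out of the ring and put it back upright in the stand it came from, so that the spring stays hooked and stretched on the red post.

Things in the scene. Friction and masses are not known exactly. Their poses are not given: they have to be found in the camera images.
- puller: Spring puller, 0.12 kg, upright in its stand: orange square handle 26 x 26 mm (sides along its x and y) from 65 to 129 mm above its origin, round flange 38 mm wide from 60 to 65 mm that rests on the stand, straight steel pin 8 mm thick below. Origin at the pin's tip, z up along the tool. A blue-handled nut driver in a like stand is a bystander.
- stand: The puller's stand, fixed: blue open frame 74 x 74 mm, 70 mm high, a vertical hole 23 mm wide in the middle of its top plate, open below. Origin at the middle of its underside, z up. The puller hangs with its tip 10 mm above this origin.
- hook: Brass end of the spring. Origin: seat of the fork, where the post's axis comes to lie. x points outward from the stud, z up. The fork: two walls 4 mm thick in a V opening to the stud, vertex at x 12 mm, ends at x -8, y +-17 mm, 27 mm deep below the origin; a bar above them clears the posts. Pull it 20 mm or more past the post, line it up and ease back: the V centres itself and stays on.
- pull_ring (a point): Centre of the level brass ring at the spring's outer end, 35 mm beyond the hook's origin along its x; 23 mm clear inside, 6 mm thick, 45 mm above the deck's grey top (so 75 mm above the bench). The puller's tip goes in from above.
- stud (a point): On the axis of the steel stud that the spring's other end is fixed to, at the ring's height. The hook moves only level: it swings freely about the stud (45 degrees either way) and stretches straight away from it. Slack, the hook's origin is 130 mm from the stud; it can stretch 85 mm more (2 N to start, plus 1 N per 10 mm).
- post: Red anchor post, fixed upright on the deck: 12 mm thick, 34 mm high. Origin at the middle of its foot, on the deck's top 30 mm above the bench. It stands 160 mm from the stud, 15 degrees (41 mm) to one side of the deck's middle line; a like black post stands on the other side, and the sides may be swapped. The slack spring points between the two.

How it is judged:
By the outcome, as a careful person would: the job done as asked, in the order asked, and still so for the second after the job is handed in, with the robot touching nothing.
It also fails if it takes over 51 s, if anything falls off the work surface, if the arm or the gripper's body presses on something with over 40 N, if the wrist force passes 120 N, or if a joint passes its speed limit or range.

## Working session

There is one attempt and no reset: what is moved stays moved. The work goes in short steps, Python scripts to look and compute and a tool call to move; the robot and the scene stay as the last step left them, time stands still between calls to the robot, and variables do not carry over. Pictures are saved under pics/ and viewed, about 8 in all and at most 12, crops included, and the job is handed in when it is done.

Besides the shell and the picture viewer there is one more tool, called as name(argument=value, ...), one argument or row to a line, values as JSON. drive_tool: Moves the arm, as the interface text tells. Its arguments: {"type":"object","properties":{"motion":{"type":"string"},"squeeze":{"type":"number"}},"required":["motion"]}

```bash
mkdir -p pics; python3 - <<'E'
from cell import robot
import cv2,numpy as np
for n in("scene","side","wrist"):
    im=robot.capture(n); cv2.imwrite(f"pics/{n}0.png",im[:,:,::-1]); print(n,robot.camera_info(n))
a=cv2.imread("pics/scene0.png");
s=robot.state();print(s["time_s"],s["ee_pos"],s["tcp_rot"],s["finger_gap"])
E
```

```text
scene {'fov_y': 44.46648432075465, 'cx': 323.3311880751544, 'cy': 240.51453974402722, 'position': array([1096.6525269 , -446.33349443,  752.7196907 ]), 'orientation': array([0.8003667 , 0.01378537, 0.86817642])}
side {'fov_y': 43.620084223349124, 'cx': 327.29599605179084, 'cy': 245.37328842313238, 'position': array([ 252.62240236, -737.47268252,  818.60231021]), 'orientation': array([ 0.83043732, -0.02050964, -0.37368662])}
wrist {'fov_y': 58.87201737337889, 'cx': 326.67121408504914, 'cy': 237.0325994881641, 'T_tool_cam': array([[ 9.99999755e-01,  6.98883782e-04, -4.57017777e-05,
        -4.26896295e-02],
       [ 6.61952326e-04, -9.64439673e-01, -2.64302249e-01,
        -6.69439761e+01],
       [-2.28793163e-04,  2.64302154e-01, -9.64439899e-01,
        -1.35413382e+02],
       [ 0.00000000e+00,  0.00000000e+00,  0.00000000e+00,
         1.00000000e+00]])}
0.15 [277.71929127 587.17522143 238.48791636] [3.14146726e+00 1.49128633e-03 1.12910967e+00] 0.9981503864719868
```

View pics/scene0.png

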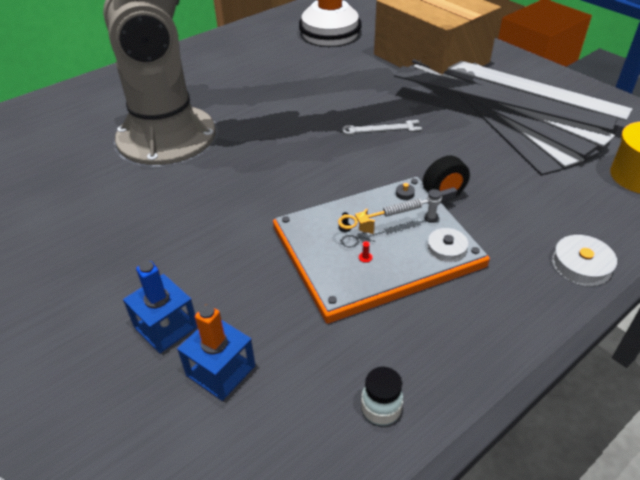

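View pics/side0.png

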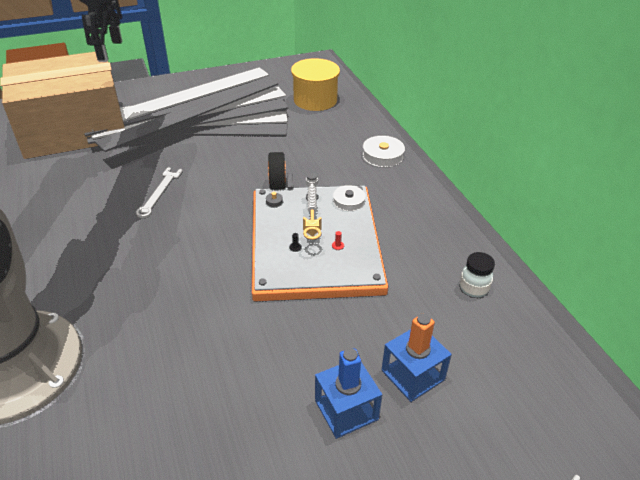

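```bash
cat > h.py <<'E'
from cell import robot
import cv2,numpy as np
from scipy.spatial.transform import Rotation as R
def cam(n,s=None):
    i=robot.camera_info(n)
    f=240/np.tan(np.radians(i["fov_y"]/2))
    if n=="wrist":
        T=np.eye(4);T[:3,:3]=R.from_euler("xyz",s["tcp_rot"]).as_matrix();T[:3,3]=s["ee_pos"]
        T=T@i["T_tool_cam"];M,p=T[:3,:3],T[:3,3]
    else: M,p=R.from_euler("xyz",i["orientation"]).as_matrix(),i["position"]
    return f,i["cx"],i["cy"],M,p
def ray(c,uv):
    f,cx,cy,M,p=c
    d=M@np.array([(uv[0]-cx)/f,-(uv[1]-cy)/f,-1]);return p,d/np.linalg.norm(d)
def plane(c,uv,z):
    p,d=ray(c,uv);return p+d*(z-p[2])/d[2]
def proj(c,P):
    f,cx,cy,M,p=c;q=M.T@(np.array(P,float)-p);return cx-f*q[0]/q[2],cy+f*q[1]/q[2]
def tri(rs):
    A=np.zeros((3,3));b=np.zeros(3)
    for p,d in rs:
        Q=np.eye(3)-np.outer(d,d);A+=Q;b+=Q@p
    x=np.linalg.solve(A,b);return x,[np.linalg.norm((np.eye(3)-np.outer(d,d))@(x-p)) for p,d in rs]
E
python3 - <<'E'
from h import *
im={n:cv2.imread(f"pics/{n}0.png") for n in("scene","side")}
def blobs(n,lo,hi,box):
    x0,y0,x1,y1=box;h=cv2.cvtColor(im[n][y0:y1,x0:x1],cv2.COLOR_BGR2HSV)
    m=cv2.inRange(h,lo,hi);k,_,st,c=cv2.connectedComponentsWithStats(m)
    j=1+np.argmax(st[1:,4]);return c[j]+[x0,y0],st[j]+[x0,y0,0,0,0]
C={n:cam(n) for n in im}
for nm,lo,hi,bs,bd in (("handle",(5,150,60),(17,255,255),(190,295,240,355),(400,305,445,365)),("red",(0,150,60),(4,255,255),(350,235,380,268),(325,225,350,255))):
    a,sa=blobs("scene",lo,hi,bs);b,sb=blobs("side",lo,hi,bd)
    print(nm,a,sa,b,sb,tri([ray(C["scene"],a),ray(C["side"],b)]))
s=im["side"][165:305,240:400];c=im["scene"][165:285,320:480]
t1=cv2.resize(s,None,fx=2.5,fy=2.5,interpolation=3);t2=cv2.resize(c,None,fx=2.5,fy=2.5,interpolation=3)
o=np.zeros((600,800,3),np.uint8);o[:350,:400]=t1;o[:300,400:]=t2
o[350:600,:400]=cv2.resize(im["side"][300:400,360:520],(400,250),interpolation=3);o[300:,400:]=cv2.resize(im["scene"][290:410,160:320],(400,300),interpolation=3)
cv2.imwrite("pics/m1.png",o)
E
```

```text
handle [210.36798906 329.03830369] [195 309  30  40 731] [420.07401033 335.71600688] [409 318  25  36 581] (array([ 610.96250421, -251.50598591,  102.22837983]), [np.float64(0.3421067733620328), np.float64(0.3421067733619949)])
red [365.21854305 253.39072848] [359 241  13  21 151] [337.53448276 241.53448276] [332 232  12  17 116] (array([601.14610773,  53.59070462,  40.40032318]), [np.float64(0.2875634006806353), np.float64(0.2875634006805941)])
```

View pics/m1.png

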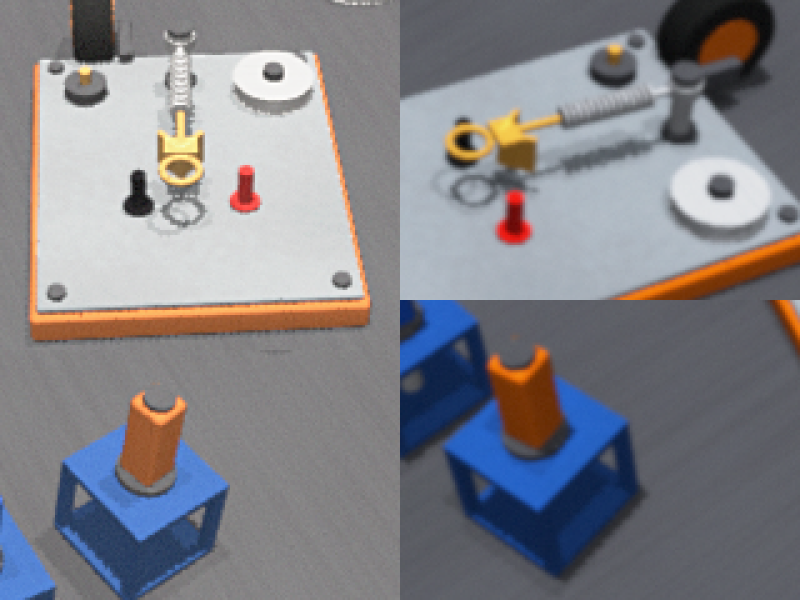

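```bash
python3 - <<'E'
from h import *
S,D=cam("scene"),cam("side")
np.set_printoptions(precision=1,suppress=True)
print("ring",tri([ray(S,(347.2,221.8)),ray(D,(312.4,232.2))]),plane(S,(347.2,221.8),75),plane(D,(312.4,232.2),75))
print("stud",tri([ray(S,(434.8,193.8)),ray(D,(312.4,179))]))
sd=[plane(D,(x/2.5+360,(y-350)/2.5+300),70) for x,y in((141,420),(62,462),(143,540),(228,487))]
sc=[plane(S,((x-400)/2.5+160,(y-300)/2.5+290),70) for x,y in((445,447),(637,420),(573,512))]
print(np.array(sd),np.mean(sd,0));print(np.array(sc))
# post foot centres
for n,p in(("redD",plane(D,(240+245/2.5,165+203/2.5),30)),("redS",plane(S,(320+114/2.5,165+233/2.5),30)),("blackD",plane(D,(240+138/2.5,165+206/2.5),30))):print(n,p)
E
```

```text
ring (array([550.5,  57.3,  76.3]), [np.float64(0.07978108193795763), np.float64(0.07978108193790757)]) [549.4  58.4  75. ] [551.   58.6  75. ]
stud (array([606.6, 212.7,  83.5]), [np.float64(4.171401601865049), np.float64(4.17140160186495)])
[[ 629.  -213.8   70. ]
 [ 566.4 -226.8   70. ]
 [ 586.7 -297.1   70. ]
 [ 654.7 -280.6   70. ]] [ 609.2 -254.6   70. ]
[[ 586.3 -294.8   70. ]
 [ 641.9 -201.9   70. ]
 [ 669.2 -263.9   70. ]]
redD [601.5  50.9  30. ]
redS [602.6  53.8  30. ]
blackD [522.2  76.3  30. ]
```

drive_tool(
  motion="0 0 -7 0.025 -0.040 0.02 0.085; 0 0 -14 0.058 -0.091 0.04 0.085; 0 0 -22 0.090 -0.141 0.06 0.085; 0 0 -30 0.123 -0.192 0.06 0.085; 0 0 -38 0.156 -0.244 0.06 0.085; 0 0 -46 0.189 -0.296 0.06 0.085; 0 0 -54 0.222 -0.348 0.06 0.085; 0 0 -62 0.255 -0.400 0.06 0.085; 0 0 -70 0.285 -0.445 0.06 0.085; 0 0 -70 0.292 -0.457 0.06 0.085",
)

```text
time_s: 1.4
ee_pos: [571.3, 125.7, 299.3]
tcp_rot: [3.139, -0.001, -0.1]
wrist_force: [-0.3, -0.1, -0.9]
finger_gap: 0.997
```

```bash
python3 - <<'E'
from h import *
import pickle
s=robot.state();im=robot.capture("wrist");cv2.imwrite("pics/w1.png",im[:,:,::-1])
pickle.dump(s,open("w1.pkl","wb"));print(s["time_s"],s["ee_pos"],s["tcp_rot"],s["qvel"].max())
c=cam("wrist",s)
for P in((601,53,64),(601,53,30),(522,76,64),(550.5,57.5,75),(605.5,212.7,75)):print(P,proj(c,P))
E
```

```text
1.4 [571.27854935 125.70475537 299.26291699] [ 3.13928961e+00 -8.47612452e-04 -9.98889122e-02] 0.23370449827077625
(601, 53, 64) (np.float64(366.41772858557334), np.float64(272.5937752396766))
(601, 53, 30) (np.float64(363.3239567280026), np.float64(260.8305868296877))
(522, 76, 64) (np.float64(278.47417411567716), np.float64(257.2503361923457))
(550.5, 57.5, 75) (np.float64(311.2272447647307), np.float64(277.4703911549582))
(605.5, 212.7, 75) (np.float64(358.1918929130559), np.float64(89.93595289501371))
```

View pics/w1.png

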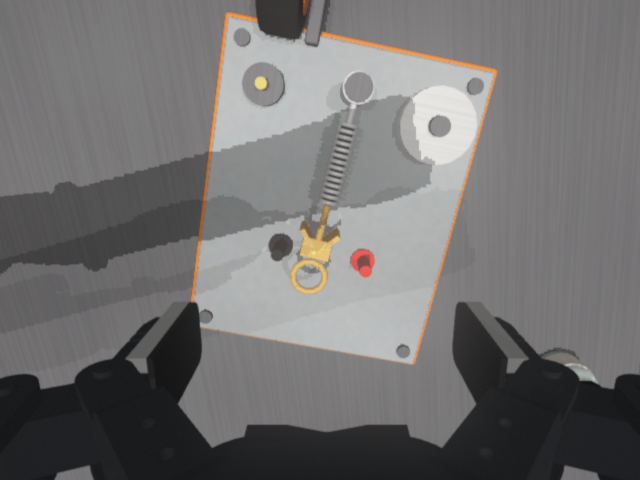

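drive_tool(
  motion="0 0 -9 0.005 -0.045 0 0.085; 0 0 -18 0.010 -0.100 0 0.085; 0 0 -27 0.015 -0.155 0 0.085; 0 0 -36 0.020 -0.210 0 0.085; 0 0 -45 0.025 -0.265 0 0.085; 0 0 -54 0.030 -0.320 -0.02 0.085; 0 0 -63 0.035 -0.360 -0.04 0.085; 0 0 -69.3 0.04 -0.383 -0.06 0.085; 0 0 -69.3 0.04 -0.383 -0.065 0.085; 0 0 -69.3 0.04 -0.383 -0.065 0.085",
)

```text
time_s: 2.7
ee_pos: [610.5, -249.7, 233.9]
tcp_rot: [3.142, 0.002, -1.298]
wrist_force: [-0.1, 0.3, 1.2]
finger_gap: 0.994
```

```bash
python3 - <<'E'
from h import *
import pickle
np.set_printoptions(precision=1,suppress=True)
w=pickle.load(open("w1.pkl","rb"));c=cam("wrist",w);im=cv2.imread("pics/w1.png");h=cv2.cvtColor(im,cv2.COLOR_BGR2HSV)
m=cv2.inRange(h[255:300,285:335],(12,110,80),(35,255,255));cs,_=cv2.findContours(m,cv2.RETR_CCOMP,2)
for k in cs:
    if cv2.contourArea(k)>300:
        (x,y),r=cv2.minEnclosingCircle(k);print("ring?",x+285,y+255,r,plane(c,(x+285,y+255),78))
print("red",plane(c,(366,271),64),"stud",plane(c,(357.5,88),85),"blackfoot",plane(c,(279,258),64))
s=robot.state();im=robot.capture("wrist");cv2.imwrite("pics/w2.png",im[:,:,::-1])
pickle.dump(s,open("w2.pkl","wb"));print(s["time_s"],s["ee_pos"],s["tcp_rot"],s["joints"])
E
```

```text
ring? 312.2384624481201 271.7615375518799 23.00825309753418 [552.2  63.8  78. ]
ring? 308.5 276.0 14.080227851867676 [548.4  60.2  78. ]
red [600.7  54.5  64. ] stud [604.3 213.5  85. ] blackfoot [522.3  75.1  64. ]
2.7 [ 610.5 -249.7  233.9] [ 3.1  0.  -1.3] [-0.2  0.5  0.8  1.5 -0.4  1.2 -0.7]
```

View pics/w2.png

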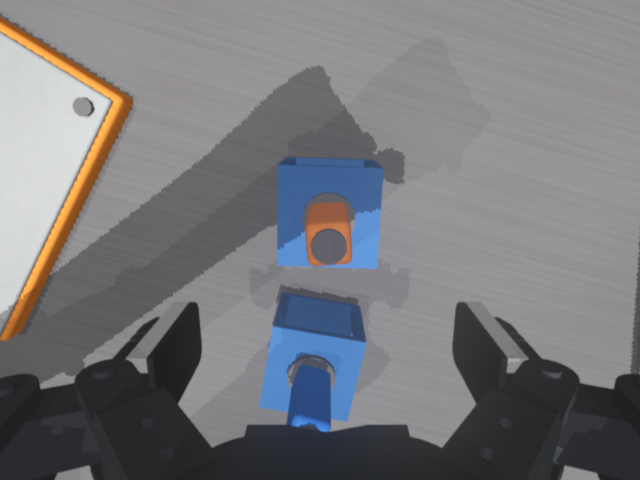

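```bash
python3 - <<'E'
from h import *
import pickle
np.set_printoptions(precision=1,suppress=True)
w=pickle.load(open("w2.pkl","rb"));c=cam("wrist",w);im=cv2.imread("pics/w2.png");h=cv2.cvtColor(im,cv2.COLOR_BGR2HSV)
m=cv2.inRange(h[180:290,290:370],(5,120,60),(17,255,255));cs,_=cv2.findContours(m,cv2.RETR_EXTERNAL,2)
k=max(cs,key=cv2.contourArea);print(cv2.minAreaRect(k),cv2.boundingRect(k))
print("disc top",plane(c,(328.5,246.5),139),"flange",plane(c,(329,217),75))
q=[plane(c,p,70) for p in((277,163),(383,165),(380,268),(277,267))];print(np.array(q),np.mean(q,0))
for P in [(610,-252,139)]:print(proj(c,P))
# handle top edges left/right at row 245..262
t=m[60:80];print([ (np.flatnonzero(r).min()+290,np.flatnonzero(r).max()+290) for r in t[::4]])
a=plane(c,(np.mean([np.flatnonzero(r).min() for r in t])+290,250),139);b=plane(c,(np.mean([np.flatnonzero(r).max() for r in t])+291,250),139);print(a,b,(a+b)/2)
x=R.from_euler("xyz",w["tcp_rot"]).as_matrix();print("handle in tool xy",x.T@((a+b)/2-w["ee_pos"]))
E
```

```text
((37.771575927734375, 53.302032470703125), (60.27500534057617, 43.53194808959961), 85.91438293457031) (16, 23, 45, 62)
disc top [ 608.9 -250.8  139. ] flange [ 611.7 -250.5   75. ]
[[ 637.9 -205.6   70. ]
 [ 656.5 -277.1   70. ]
 [ 583.4 -297.9   70. ]
 [ 563.5 -223.9   70. ]] [ 610.3 -251.1   70. ]
(np.float64(331.01669201997777), np.float64(245.25205320885246))
[(np.int64(307), np.int64(349)), (np.int64(307), np.int64(350)), (np.int64(308), np.int64(350)), (np.int64(308), np.int64(350)), (np.int64(308), np.int64(350))]
[ 603.8 -240.1  139. ] [ 610.3 -263.6  139. ] [ 607.  -251.9  139. ]
handle in tool xy [ 1.4  3.9 94.9]
```

drive_tool(
  motion="0 0 -0.5 0 0.001 -0.03 0.085; 0 0 -0.5 0 0.001 -0.07 0.085; 0 0 -0.5 0 0.001 -0.11 0.085; 0 0 -0.5 0 0.001 -0.135 0.085; 0 0 -0.5 0 0.001 -0.140 0.085; 0 0 -0.5 0 0.001 -0.140 0.05; 0 0 -0.5 0 0.001 -0.140 0.03; 0 0 -0.5 0 0.001 -0.140 0.015; 0 0 -0.5 0 0.001 -0.140 0.015; 0 0 -0.5 0 0.001 -0.140 0.015",
  squeeze=100,
)

```text
time_s: 4.0
ee_pos: [610.7, -251.8, 95.7]
tcp_rot: [-3.14, -0.001, -1.311]
wrist_force: [0.2, 1.3, 5.9]
finger_gap: 0.293
```

```bash
python3 - <<'E'
from h import *
s=robot.state();print(s["time_s"],s["ee_pos"],s["tcp_rot"],s["finger_gap"]*85,s["wrist_force"],s["ft_torque"])
E
```

```text
4.0 [ 610.73643521 -251.76878755   95.70360979] [-3.13963536e+00 -1.11860522e-03 -1.31089122e+00] 24.89093977654062 [0.18073152 1.27659683 5.86145073] [0.1194232  0.05834562 0.00532596]
```

drive_tool(
  motion="0 0 0 0 0 0.01 0.015; 0 0 0 0 0 0.04 0.015; 0 0 0 0 0 0.08 0.015; 0 0 0 0 0 0.10 0.015; 0 0 0 0 0 0.10 0.015; 0 0 0 -0.005 0.025 0.10 0.015; 0 0 0 -0.013 0.065 0.10 0.015; 0 0 0 -0.021 0.105 0.10 0.015; 0 0 0 -0.028 0.145 0.10 0.015; 0 0 0 -0.036 0.185 0.10 0.015",
)

```text
time_s: 5.25
ee_pos: [572.3, -64.6, 192.3]
tcp_rot: [3.138, 0.001, -1.311]
wrist_force: [0.7, -0.4, -2.3]
finger_gap: 0.294
```

drive_tool(
  motion="0 0 0 -0.007 0.035 0 0.015; 0 0 0 -0.013 0.070 0 0.015; 0 0 0 -0.018 0.095 0 0.015; 0 0 0 -0.022 0.112 0 0.015; 0 0 0 -0.0235 0.121 0 0.015; 0 0 0 -0.0245 0.125 -0.005 0.015; 0 0 0 -0.0245 0.125 -0.01 0.015; 0 0 0 -0.0245 0.125 -0.01 0.015; 0 0 0 -0.0245 0.125 -0.01 0.015; 0 0 0 -0.0245 0.125 -0.01 0.015",
)

```text
time_s: 6.5
ee_pos: [549.6, 58.2, 184.5]
tcp_rot: [-3.141, -0.0, -1.312]
wrist_force: [0.3, 0.4, -1.8]
finger_gap: 0.291
```

```bash
cat > look.py <<'E'
from h import *
import sys
def look(name):
    s=robot.state();print(s["time_s"],s["ee_pos"],s["tcp_rot"],s["finger_gap"],s["wrist_force"])
    a=robot.capture("scene")[:,:,::-1];b=robot.capture("side")[:,:,::-1]
    cv2.imwrite(f"pics/{name}_scene.png",a);cv2.imwrite(f"pics/{name}_side.png",b)
    t=[]
    for im,(x,y) in((b,(240,150)),(a,(310,130))):
        t.append(cv2.resize(im[y:y+150,x:x+100 if 0 else x+133],(400,450),interpolation=3))
    cv2.imwrite(f"pics/{name}.png",np.hstack(t))
if __name__=="__main__":look(sys.argv[1])
E
python3 look.py a1
```

```text
6.5 [549.58457846  58.2363921  184.51519045] [-3.14124730e+00 -2.37911270e-04 -1.31154607e+00] 0.2908061579436634 [ 0.28263626  0.44880961 -1.78221022]
```

View pics/a1.png

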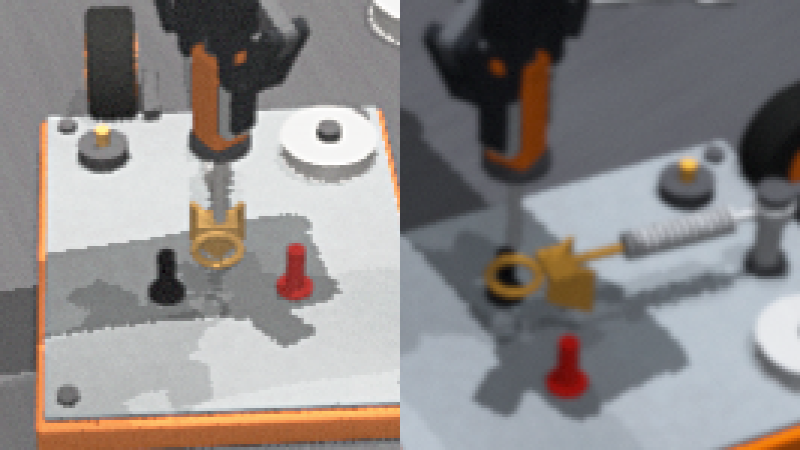

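drive_tool(
  motion="0 0 0 0 0 -0.006 0.015; 0 0 0 0 0 -0.012 0.015; 0 0 0 0 0 -0.018 0.015; 0 0 0 0 0 -0.024 0.015; 0 0 0 0 0 -0.030 0.015; 0 0 0 0 0 -0.036 0.015; 0 0 0 0 0 -0.042 0.015; 0 0 0 0 0 -0.045 0.015; 0 0 0 0 0 -0.045 0.015; 0 0 0 0 0 -0.045 0.015",
)

```text
time_s: 7.85
ee_pos: [549.6, 58.6, 139.5]
tcp_rot: [-3.141, -0.0, -1.311]
wrist_force: [0.6, -0.4, -1.1]
finger_gap: 0.29
```

```bash
python3 look.py a2
```

```text
7.85 [549.58130135  58.61241657 139.52653859] [-3.14120795e+00 -1.51042154e-04 -1.31091238e+00] 0.28980285096511693 [ 0.618501   -0.35094782 -1.06756835]
```

View pics/a2.png

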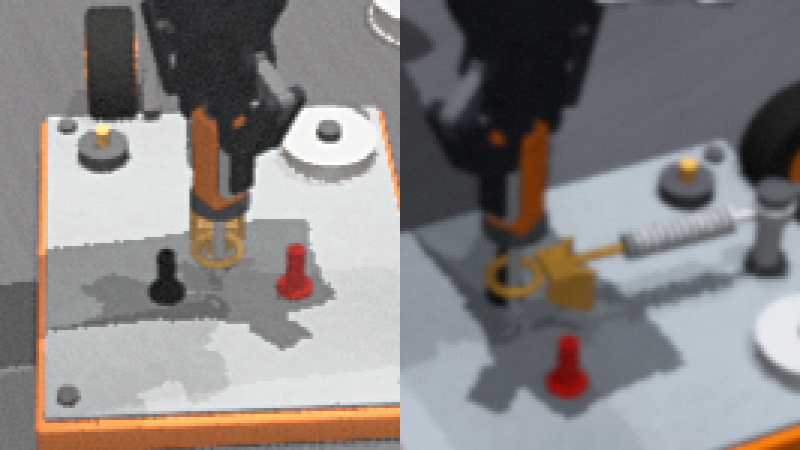

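drive_tool(
  motion="0 0 0 -0.0024 -0.0066 0 0.015; 0 0 0 -0.005 -0.014 0 0.015; 0 0 0 -0.0078 -0.022 0 0.015; 0 0 0 -0.0107 -0.030 0 0.015; 0 0 0 -0.0135 -0.038 0 0.015; 0 0 0 -0.0163 -0.046 0 0.015; 0 0 0 -0.019 -0.054 0 0.015; 0 0 0 -0.0217 -0.061 0 0.015; 0 0 0 -0.0237 -0.066 0 0.015; 0 0 0 -0.0237 -0.066 0 0.015",
)

```text
time_s: 9.2
ee_pos: [526.3, -5.7, 139.6]
tcp_rot: [-3.139, 0.003, -1.311]
wrist_force: [2.3, 8.4, -1.3]
finger_gap: 0.292
```

```bash
python3 look.py a3
```

```text
9.2 [526.31922316  -5.65353974 139.61788539] [-3.13909147e+00  2.92055993e-03 -1.31095521e+00] 0.29177554459263944 [ 2.28555716  8.43788731 -1.25500397]
```

View pics/a3.png

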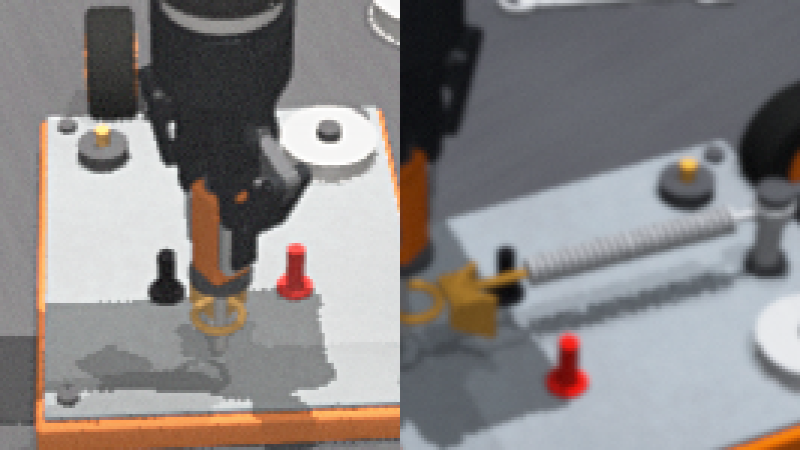

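drive_tool(
  motion="0 0 0 0.006 -0.002 0 0.015; 0 0 0 0.0178 -0.0056 0 0.015; 0 0 0 0.027 -0.008 0 0.015; 0 0 0 0.0362 -0.0098 0 0.015; 0 0 0 0.0455 -0.0114 0 0.015; 0 0 0 0.0548 -0.0125 0 0.015; 0 0 0 0.0645 -0.0133 0 0.015; 0 0 0 0.0715 -0.0137 0 0.015; 0 0 0 0.0736 -0.0137 0 0.015; 0 0 0 0.0736 -0.0137 0 0.015",
)

```text
time_s: 10.55
ee_pos: [598.9, -17.9, 139.1]
tcp_rot: [3.141, 0.005, -1.309]
wrist_force: [0.0, 8.1, 0.2]
finger_gap: 0.293
```

```bash
python3 look.py a4
```

```text
10.55 [598.91898757 -17.86850012 139.07056742] [ 3.14094754  0.00522084 -1.3093134 ] 0.2925965930063702 [0.01952853 8.12739707 0.18388525]
```

View pics/a4.png

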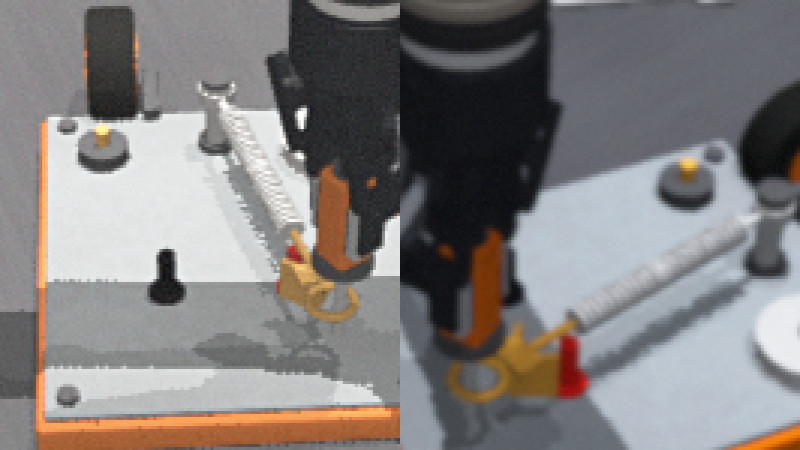

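drive_tool(
  motion="0 0 0 0 0.005 0 0.015; 0 0 0 0 0.010 0 0.015; 0 0 0 0 0.015 0 0.015; 0 0 0 0 0.020 0 0.015; 0 0 0 0 0.024 0 0.015; 0 0 0 0.0005 0.028 0 0.015; 0 0 0 0.001 0.032 0 0.015; 0 0 0 0.001 0.036 0 0.015; 0 0 0 0.001 0.039 0 0.015; 0 0 0 0.001 0.039 0 0.015",
)

```text
time_s: 11.9
ee_pos: [600.0, 17.1, 139.2]
tcp_rot: [3.141, -0.001, -1.311]
wrist_force: [-0.0, -0.1, -0.6]
finger_gap: 0.294
```

```bash
python3 look.py a5
```

```text
11.9 [599.9851167   17.11785797 139.19570232] [ 3.14073734e+00 -1.05737076e-03 -1.31134285e+00] 0.2937980346859156 [-0.01623214 -0.13304976 -0.59161211]
```

View pics/a5.png

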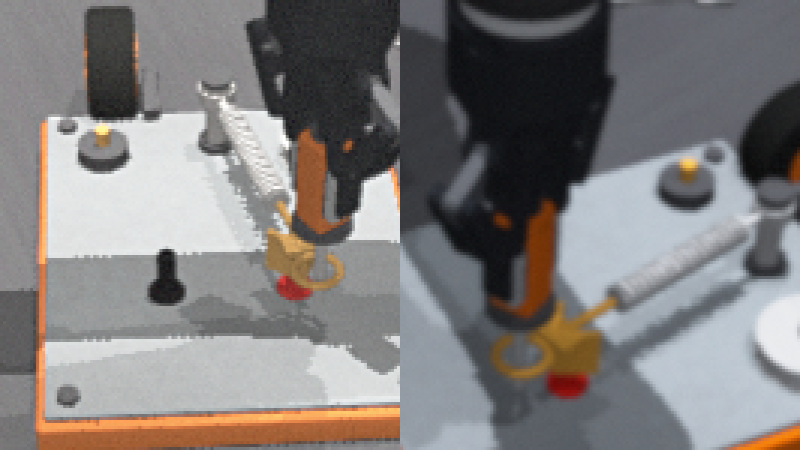

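drive_tool(
  motion="0 0 0 0 0 0.005 0.015; 0 0 0 0 0 0.012 0.015; 0 0 0 0 0 0.020 0.015; 0 0 0 0 0 0.030 0.015; 0 0 0 0 0 0.040 0.015; 0 0 0 0 0 0.050 0.015; 0 0 0 0 0 0.060 0.015; 0 0 0 0 0 0.060 0.015; 0 0 0 0 -0.020 0.060 0.015; 0 0 0 0.001 -0.050 0.060 0.015",
)

```text
time_s: 13.25
ee_pos: [600.9, -32.9, 198.7]
tcp_rot: [3.14, -0.0, -1.309]
wrist_force: [-0.0, -0.3, -1.9]
finger_gap: 0.297
```

drive_tool(
  motion="0 0 0 0.001 -0.035 0 0.015; 0 0 0 0.003 -0.075 0 0.015; 0 0 0 0.004 -0.115 0 0.015; 0 0 0 0.006 -0.155 0 0.015; 0 0 0 0.007 -0.190 0 0.015; 0 0 0 0.008 -0.212 0 0.015; 0 0 0 0.0086 -0.2193 0 0.015; 0 0 0 0.0086 -0.2193 -0.01 0.015; 0 0 0 0.0086 -0.2193 -0.015 0.015; 0 0 0 0.0086 -0.2193 -0.015 0.015",
)

```text
time_s: 14.5
ee_pos: [609.8, -249.6, 183.3]
tcp_rot: [3.14, 0.002, -1.309]
wrist_force: [-1.2, 0.0, -0.8]
finger_gap: 0.293
```

```bash
python3 - <<'E'
from h import *
s=robot.state();print(s["time_s"],s["ee_pos"],s["tcp_rot"],s["wrist_force"])
b=robot.capture("side")[:,:,::-1];a=robot.capture("scene")[:,:,::-1]
t=lambda im,x,y,w,h:cv2.resize(im[y:y+h,x:x+w],(400,300),interpolation=3)
cv2.imwrite("pics/a6.png",np.vstack([np.hstack([t(b,360,270,160,120),t(a,150,265,160,120)]),np.hstack([t(b,240,170,160,120),t(a,320,165,160,120)])]))
E
```

```text
14.5 [ 609.81279979 -249.63534154  183.269887  ] [ 3.14034122e+00  1.55313541e-03 -1.30893050e+00] [-1.19190757  0.04259986 -0.84556618]
```

View pics/a6.png

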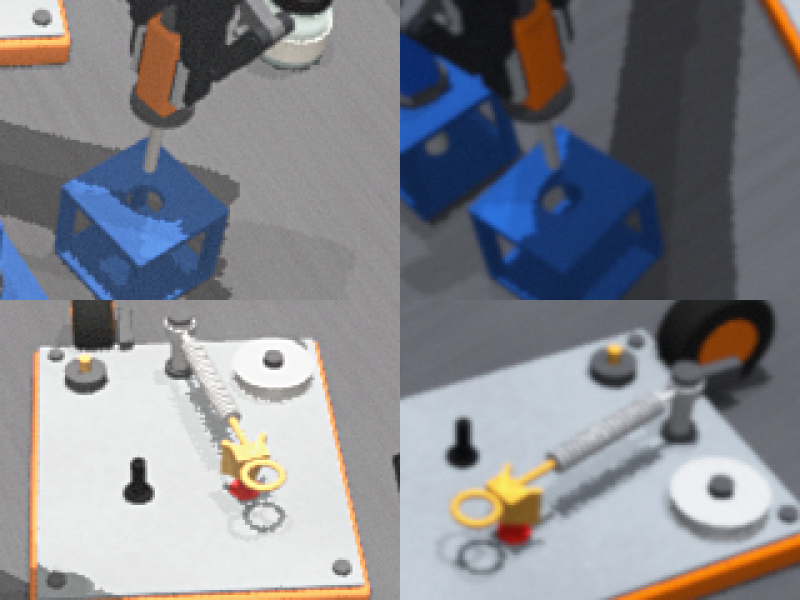

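drive_tool(
  motion="0 0 0 0 0 -0.008 0.015; 0 0 0 0 0 -0.018 0.015; 0 0 0 0 0 -0.028 0.015; 0 0 0 0 0 -0.040 0.015; 0 0 0 0 0 -0.052 0.015; 0 0 0 0 0 -0.064 0.015; 0 0 0 0 0 -0.075 0.015; 0 0 0 0 0 -0.083 0.015; 0 0 0 0 0 -0.088 0.015; 0 0 0 0 0 -0.088 0.015",
)

```text
time_s: 15.85
ee_pos: [610.1, -251.5, 96.4]
tcp_rot: [-3.141, -0.0, -1.311]
wrist_force: [-0.3, -0.7, -1.5]
finger_gap: 0.293
```

```bash
python3 - <<'E'
from h import *
s=robot.state();print(s["time_s"],s["ee_pos"],s["tcp_rot"],s["wrist_force"],s["ft_torque"])
E
```

```text
15.85 [ 610.06099282 -251.50418274   96.40863205] [-3.14134528e+00 -3.78439143e-04 -1.31094512e+00] [-0.30442878 -0.67871085 -1.45677179] [0.03208099 0.01647616 0.02091719]
```

Not touching yet; lower another 1.5 mm, then open and rise.

drive_tool(
  motion="0 0 0 0 0 -0.001 0.015; 0 0 0 0 0 -0.0015 0.015; 0 0 0 0 0 -0.0015 0.015; 0 0 0 0 0 -0.0015 0.03; 0 0 0 0 0 -0.0015 0.04; 0 0 0 0 0 -0.0015 0.06; 0 0 0 0 0 -0.0015 0.08; 0 0 0 0 0 -0.0015 0.085; 0 0 0 0 0 -0.0015 0.085; 0 0 0 0 0 -0.0015 0.085",
  squeeze=20,
)

```text
time_s: 17.1
ee_pos: [609.9, -251.4, 94.8]
tcp_rot: [3.142, -0.0, -1.311]
wrist_force: [0.2, -0.7, 0.8]
finger_gap: 0.994
```

drive_tool(
  motion="0 0 0 0 0 0.01 0.085; 0 0 0 0 0 0.03 0.085; 0 0 0 0 0 0.06 0.085; 0 0 0 0 0 0.10 0.085; 0 0 0 0 0 0.14 0.085; 0 0 0 0 0 0.17 0.085; 0 0 0 0 0 0.18 0.085; 0 0 0 -0.04 0 0.18 0.085; 0 0 0 -0.08 0 0.18 0.085; 0 0 0 -0.08 0 0.18 0.085",
)

```text
time_s: 18.35
ee_pos: [526.4, -252.3, 274.7]
tcp_rot: [3.141, 0.002, -1.315]
wrist_force: [0.3, 0.7, 0.0]
finger_gap: 0.995
```

```bash
python3 - <<'E'
from h import *
s=robot.state();print(s["time_s"],s["ee_pos"],s["finger_gap"],s["wrist_force"])
b=robot.capture("side")[:,:,::-1];a=robot.capture("scene")[:,:,::-1]
t=lambda im,x,y,w,h:cv2.resize(im[y:y+h,x:x+w],(400,300),interpolation=3)
cv2.imwrite("pics/a7.png",np.vstack([np.hstack([t(b,360,290,160,120),t(a,150,285,160,120)]),np.hstack([t(b,240,170,160,120),t(a,320,165,160,120)])]))
E
```

```text
18.35 [ 526.35478872 -252.30758201  274.72064183] 0.9950813598977554 [0.31830651 0.68729201 0.00142526]
```

View pics/a7.png

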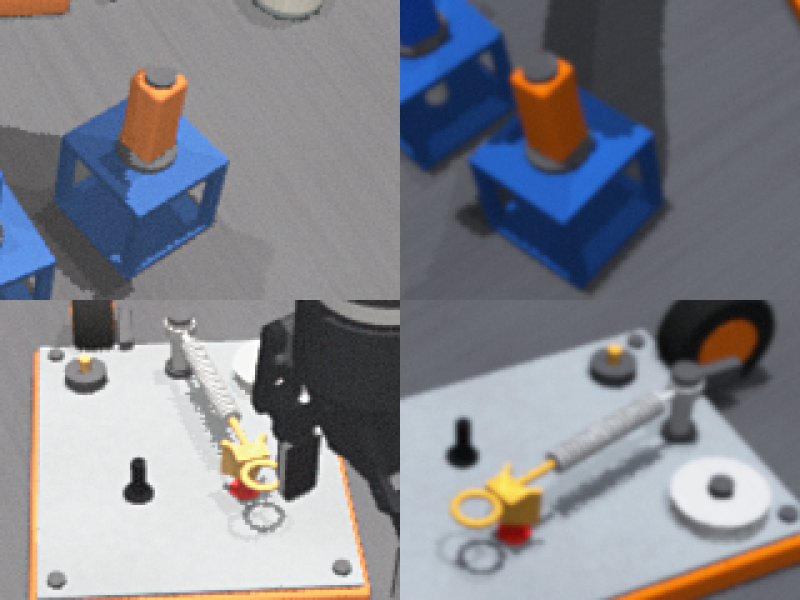

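The puller stands upright in its stand, and the spring is still hooked on the red post. The gripper is clear of everything, so I'm handing the job in.

```bash
python3 -c "
from cell import robot
print(robot.finish_job())"
```

```text
the job is handed in; nothing more can be done
None
```

The job is done and handed in at about 18.5 s of the 51 s allowed. I pulled the spring with the puller, caught its fork behind the red post, and put the puller back upright in its own stand.

- **Hooking:** The pull force was about 8 N while stretching. It fell to about 0 N when I eased back, so the post was holding the spring and the pin was loose in the ring.
- **Final pictures:** After I lifted the puller out, both fixed cameras showed the fork seated on the red post with the spring still stretched. The puller's flange was resting flat on the stand, and the open gripper was clear of everything.
- **Force and contact:** No wrist-force reading went above about 9 N. The fingers touched only the puller's handle.
- **Disagreements:** The first stud estimate from the two fixed cameras was about 4 mm off between views. I used the wrist view and the given distances instead. No other check failed or disagreed.

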